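# Set an eccentric drive hub at its high point against a sprung plunger

## Robot

A 7-joint arm with a two-finger parallel gripper is mounted at the origin on the work surface. World frame = base frame: x ahead of the robot, y to its left, z up, the work surface at z = 0. Lengths are in m, angles in rad, forces in N, time in s.
With the tool pointing down it reaches from about 0.4 to 0.875 m from the base axis. Payload 19.3 kg.
Tool frame: the origin (TCP) lies at the very end of the fingers, on their centre line; the grasp point (between the pads) lies 19 mm behind it; x points along the fingers, y is the direction in which the jaws open and shut, and the axes are right-handed (so a half turn about x gives the same grasp; the last joint's range is limited). The gripper opens to 85 mm and grips with 20 to 120 N. Pads are 22 mm wide; open, the fingers measure 114 mm over their backs; the gripper's body (76 mm by 85 mm) begins 54 mm behind the grasp point. The pads swing forward as they close: fully open they stand 13 mm farther back than shut.
Start: joints at [-1.349, 0.521, -0.036, 1.599, 0.021, 1.021, -0.113], TCP at [0.18, 0.599, 0.204] pointing down, gripper open.
Joint ranges: [-2.91, 2.91], [-0.3, 2.13], [-1.5, 1.42], [0.17, 2.43], [-1.26, 4.41], [0.16, 1.93], [-2.52, 2.52]. Speed limits (rad/s): [1.89, 1.89, 2.39, 2.39, 3.01, 3.01, 3.01].

## Interface

Orientations are given as [roll, pitch, yaw] about the fixed x, y, z axes, in that order (R = Rz(yaw) Ry(pitch) Rx(roll)).
In Python, from workcell import bot, grab_frame, job_done gives the robot as it stands.
- The arm moves only by the shell command python3 -m pendant 'ROWS' [OPENING] [FORCE]. ROWS is JSON, a list of rows, each a list of 4 numbers: the shift along the tool's x, y, z in mm, then the turn about the tool's x in degrees. A call has 1 to 12 rows; each row shifts and turns the commanded pose from where the row before left it, along the tool's axes as they then stand; what a row does not reach is not made up. A row lasts 1/8 s, in which the tool goes at most 62.5 mm and 10.7 degrees, less where a joint would pass 70% of its speed; a pose out of reach is approached as far as the arm can. A call is refused whole if a number of a shift passes 62.5 or a number of a turn 10.7, either way. A call with a gripper value outside its range is refused whole. OPENING is the opening, from -1 (shut) to 1 (fully open), set as the call begins (- or left out, the last holds). The fingers move at their own pace and stop on an object; FORCE is the grip in N (left out, the last holds). Time passes only in rows, so rows that do not move let the fingers close. It gives the time, the measured TCP pose, the force and the opening at its end, in the units of the state.
- bot.observe(): the state, without advancing time (a new reading comes with each control period).
- grab_frame(name): name is "scene" or "top" or "wrist"; returns a dict with "img" (480x640x3 uint8, red, green, blue), "fovy" (degrees; the focal length in pixels is half the picture's height over the tangent of half this angle, whatever the lens; pixels are square), "cx", "cy" (the principal point, pixels), "R" (3x3) and "t" (3): a world point X has camera coordinates R X + t. Camera axes: x right, y down, z forward; pixel columns grow to the right and rows downward; lengths in m; the calibration is good to about 2 mm. A picture is of the moment at which its call begins. There is no depth.
- job_done(): hands the job in, once; it reports no verdict.
The state is a dict: "clock": time; "qpos": joint angles; "qd": joint speeds; "joint_efforts": joint torques, N m; "position": TCP position; "tool_rot": TCP orientation; "force": force on the tool from outside, world axes, zero at the start; "moment": the same for the moment, N m; "grip_width": finger opening in m.
Only numpy, scipy, OpenCV 4.12 (cv2) and the standard library are available. Lean on these libraries where they do the work, as an engineer would, in place of code of your own. Each camera call takes 0.05 s, during which the arm holds its last target.

## Task

The eccentric drive hub of the food slicer has to be set before it goes back in the machine. Put the hub gently over the upright spindle of the setting stand, fully home, then turn it by its grip bar against the sprung plunger while you watch the dial pointer swing, and leave it, let go of, with the eccentric's highest point at the plunger, that is with the pointer at the top of its swing. Do not force hub or stand, keep the gripper off the stand, and leave the other things on the table where they are.

Things in the scene. Friction and masses are not known exactly. Their poses are not given: they have to be found in the camera images.
- hub_grip (a point): The loose hub, 82 mm high, about 0.45 kg, upright on the table. On top a bar 46 mm long, 14 thick, 36 high stands on a round flange 82 mm in diameter, whose top is 46 mm above the hub's underside. This point: on the bore axis in the bar, 68 mm above the underside, 22 mm above the flange. Take it here. z up, x along the bar, y across its thickness.
- hub_foot (a point): Centre of the hub's underside, z up along the bore. Sleeve 30 mm in diameter, bore 17 mm, open below, 40 mm deep. A 52 mm steel eccentric, conical below, centre 6 mm off the bore axis, sits under the flange, clamped at an unknown angle: the bar's direction does not tell where the high point is; as hub and stand first lie, it does not face the plunger.
- spindle_top (a point): Top, on the axis, of the upright spindle of the fixed setting stand: 16 mm in diameter, 38 mm high, with a fully rounded (half-ball) top, on a collar 40 mm wide, 6 high, on a base plate 120 x 235 x 12 mm. A guide block (57 to 81 mm from the axis, top 46 mm above the table) and a dial stand beside it. z up, y from the spindle towards plunger and dial.
- spindle_seat (a point): Centre of the collar's top, 18 mm above the table, 38 mm below spindle_top, same axes. The hub is home when hub_foot is here: its underside rests on the collar.
- plunger_tip (a point): Tip of the sprung plunger: a slippery ball 10 mm in diameter, 40 mm above the table, pointing at the spindle, 18 mm from its axis when free; 2 N at first, 5 N pushed back 14 mm. The eccentric's conical underside pushes it back as the hub is lowered. The eccentric's rim then rides on it. Axes as spindle_top.
- dial_center (a point): Centre of the dial, 88 mm in diameter, facing up, 55 mm above the table, 125 mm from the spindle axis. Axes as spindle_top. Its black pointer is 38 mm long with a 12 mm tail; at 0 its long end points 0.3 rad clockwise (from above) of the direction from the dial to the spindle.
- pointer (a joint): Pointer angle, rad, counter-clockwise from above: 0 with the plunger fully out, 0.15 rad for each mm it is pushed back. A turn of the seated hub swings it about as a cosine of the hub's angle from the high point, from about 0.2 (low point at the plunger) to about 1.94 (high point); a hand or gripper on the hub can shift the reading by 0.15. The hub stays at whatever angle it is left.
- oil_bottle_mid (a point): Bystander: clear squeeze bottle, 56 mm in diameter, 170 mm high; point half-way up.
- spice_jar_mid (a point): Bystander: amber jar with a black cap, 48 mm in diameter, 85 mm high; point half-way up.
- spice_jar2_mid (a point): Bystander: a second such jar; point half-way up.
- deli_tub_mid (a point): Bystander: white open tub, 90 mm in diameter, 70 mm high; point half-way up.
- prep_bowl_mid (a point): Bystander: steel bowl, 120 mm in diameter, 50 mm high; point half-way up.
- turner_grip (a point): Bystander: kitchen turner lying on the table; point in its handle.
- basting_brush_grip (a point): Bystander: basting brush lying on the table; point in its handle.
Things that resemble listed ones, but are neither listed nor needed, are in the scene too. Leave any orange or purple look-alike of the part that bears hub_grip alone.

How it is judged:
By the outcome, as a careful person would: the job done as asked, in the order asked, and still so for the second after the job is handed in, with the robot touching nothing.
It also fails if it takes over 64 s, if anything falls off the work surface, if the arm or the gripper's body presses on something with over 40 N, if the wrist force passes 120 N, or if a joint passes its speed limit or range.

## Working session

There is one attempt and no reset: what is moved stays moved. The work goes in short steps, Python scripts to look and compute and a shell command to move; the robot and the scene stay as the last step left them, time stands still between calls to the robot, and variables do not carry over. Pictures are saved under pics/ and viewed, and the job is handed in when it is done.

```bash
mkdir -p pics; ls; python3 - <<'E'
from workcell import bot, grab_frame
import cv2, numpy as np, pickle
print(bot.observe())
for n in ["scene","top","wrist"]:
    f=grab_frame(n); pickle.dump(f,open(f"pics/{n}0.pkl","wb")); cv2.imwrite(f"pics/{n}0.png",f["img"][:,:,::-1])
    print(n,f["fovy"],f["cx"],f["cy"],np.round(f["R"],4).tolist(),np.round(f["t"],4).tolist())
E
```

```text
pics
{'clock': 0.0, 'qpos': array([-1.34919917,  0.52200479, -0.03631005,  1.59996813,  0.02119937,
        1.02107222, -0.11279874]), 'qd': array([-0.00056525,  0.00176998, -0.00016177, -0.00013713, -0.00068598,
        0.00128922, -0.00012795]), 'joint_efforts': array([ 7.83544442e-05, -9.27096605e+01,  1.97971366e+00, -3.69949651e+01,
        1.78213301e-02,  7.77789362e-03,  1.86437285e-05]), 'position': array([0.17974354, 0.59824321, 0.20334596]), 'tool_rot': array([-1.49364287,  1.56972874, -1.78546485]), 'force': array([ 0.66348132, -0.03626858, -0.69796   ]), 'moment': array([-0.00437231,  0.06942271,  0.00131731]), 'grip_width': 0.08559487097648541}
scene 49.05592897363176 315.46685316985554 237.15638349328657 [[-0.6854, 0.7281, -0.0149], [0.564, 0.5177, -0.6434], [-0.4607, -0.4494, -0.7654]] [0.405, -0.2687, 1.4223]
top 48.834364966602244 321.2307084444335 248.84022801836187 [[0.0025, -1.0, -0.0055], [-0.9977, -0.0021, -0.0674], [0.0674, 0.0056, -0.9977]] [0.0196, 0.5679, 1.3475]
wrist 71.41603168492333 317.61346565896173 232.69377447211568 [[0.2882, 0.9576, -0.0016], [0.9188, -0.2761, 0.2821], [0.2697, -0.0827, -0.9594]] [-0.6244, -0.0363, 0.3794]
```

View pics/scene0.png

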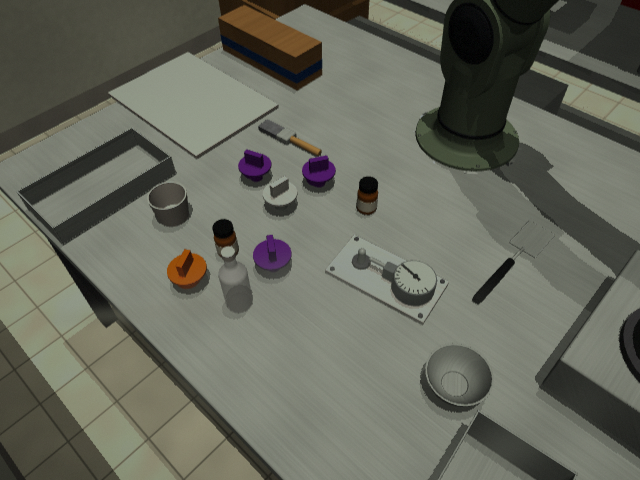

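View pics/top0.png

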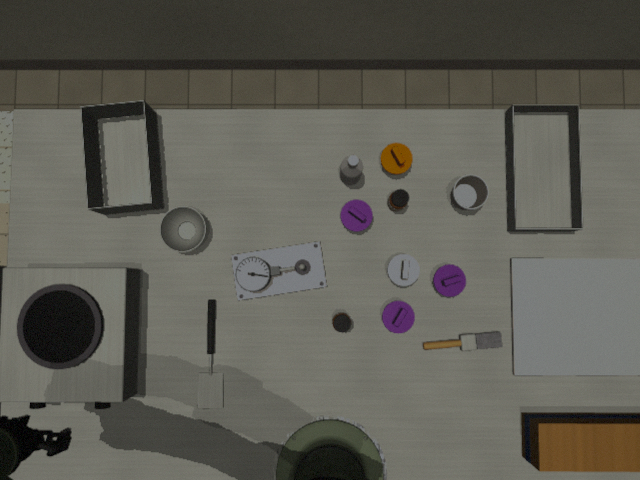

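View pics/wrist0.png

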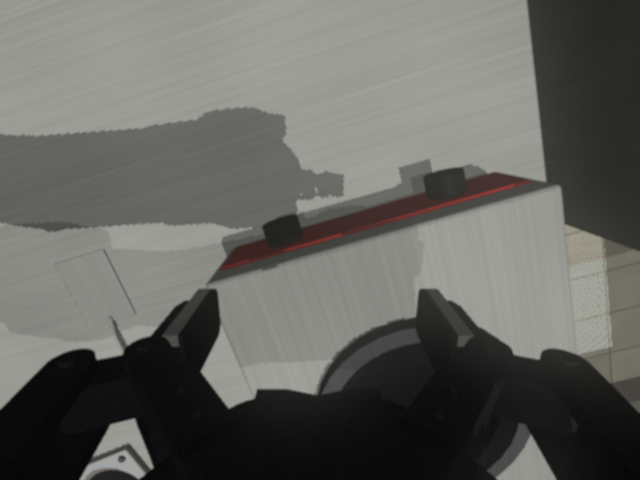

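The white hub is at about (403,270) in the top view and (280,194) in the scene view. The spindle is at about (302,267) and the dial at about (254,273). I'll zoom in and measure.

```bash
cat > h.py <<'E'
import cv2, numpy as np, pickle
def load(n): return pickle.load(open(f"pics/{n}.pkl","rb"))
def K(f):
    fl=f["img"].shape[0]/2/np.tan(np.radians(f["fovy"])/2); return fl,f["cx"],f["cy"]
def ray(f,u,v):
    fl,cx,cy=K(f); R=np.array(f["R"]); t=np.array(f["t"])
    d=R.T@np.array([(u-cx)/fl,(v-cy)/fl,1]); return -R.T@t,d
def onz(f,u,v,z):
    o,d=ray(f,u,v); return o+d*(z-o[2])/d[2]
def proj(f,X):
    fl,cx,cy=K(f); c=np.array(f["R"])@np.array(X)+f["t"]; return c[0]/c[2]*fl+cx,c[1]/c[2]*fl+cy
def tri(f1,p1,f2,p2):
    o1,d1=ray(f1,*p1);o2,d2=ray(f2,*p2)
    A=np.stack([d1,-d2],1); s=np.linalg.lstsq(A,o2-o1,rcond=None)[0]
    a=o1+s[0]*d1;b=o2+s[1]*d2; return (a+b)/2,np.linalg.norm(a-b)
def crop(f,box,s,name):
    x0,y0,x1,y1=box; c=f["img"][y0:y1,x0:x1,::-1]
    cv2.imwrite(f"pics/{name}.png",cv2.resize(c,None,fx=s,fy=s,interpolation=cv2.INTER_CUBIC))
E
python3 - <<'E'
from h import *
t=load("top0");s=load("scene0")
crop(t,(370,235,470,310),8,"hubtop"); crop(t,(225,230,335,305),7,"standtop")
crop(s,(240,160,320,220),10,"hubscene"); crop(s,(320,230,450,325),6,"standscene")
E
```

```text
(no output)
```

View pics/hubtop.png

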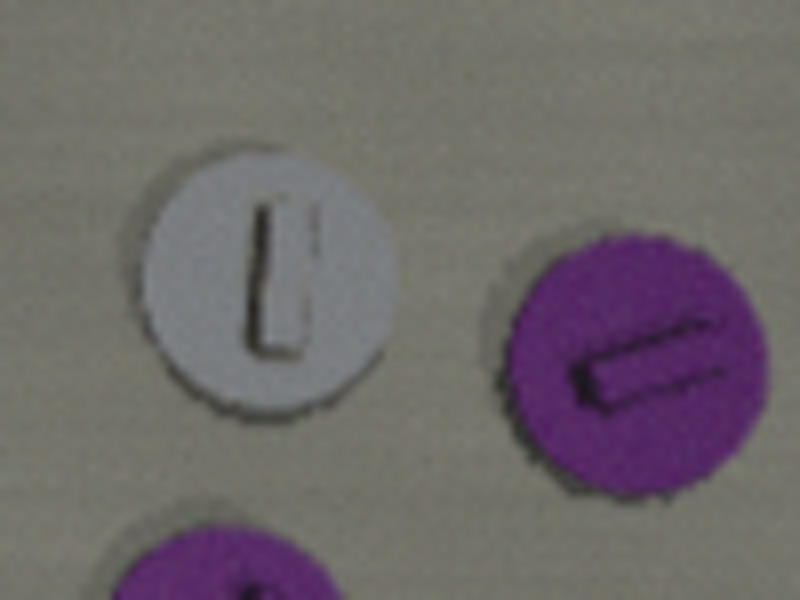

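View pics/standtop.png

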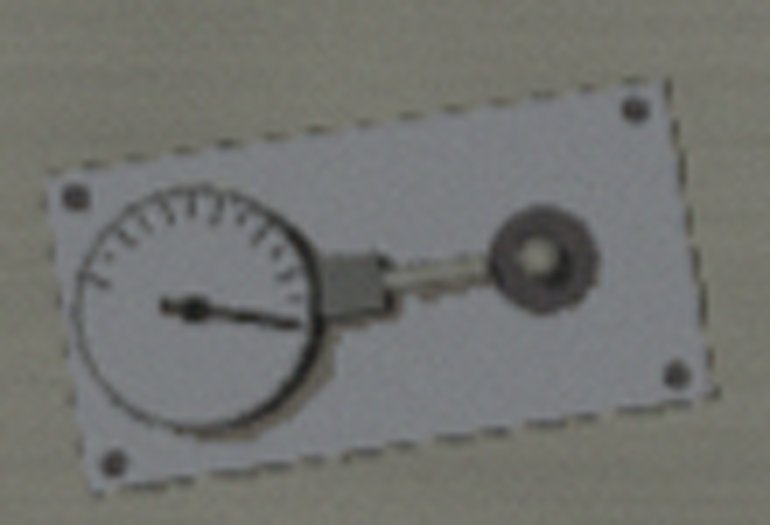

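View pics/hubscene.png

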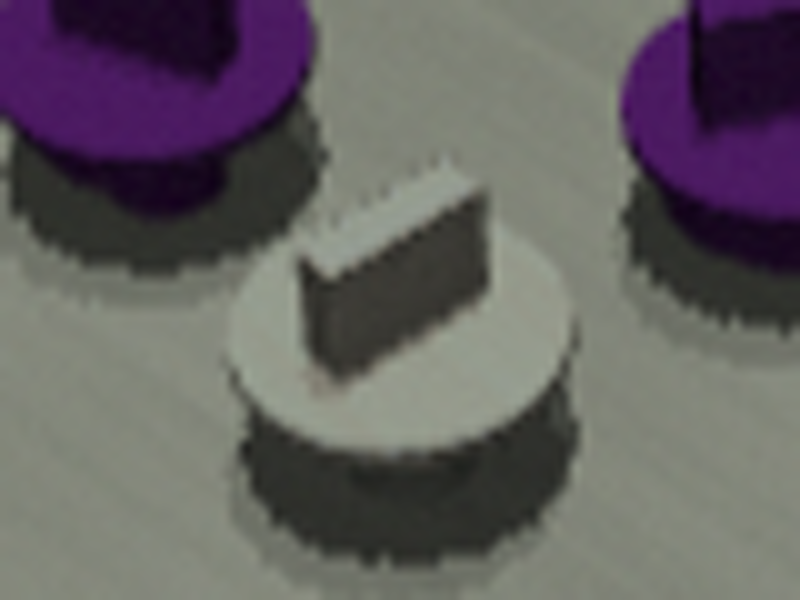

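View pics/standscene.png

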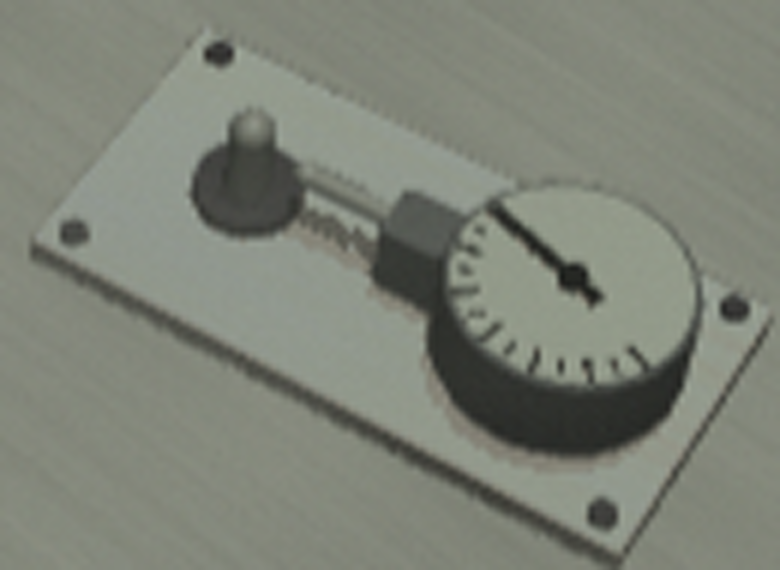

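Top-view crop: flange centre is about (403.5,269.8), with the bar running nearly along image columns. The collar is at about (302.5,267) and the dial hub at about (252.5,274). Next, metric positions from both views.

```bash
python3 - <<'E'
from h import *
t=load("top0");s=load("scene0")
P=lambda c,o,k:(c[0]/k+o[0]-.5+.5/k, c[1]/k+o[1]-.5+.5/k)
# flange ellipse by mask
for nm,f,box in(("top",t,(384,250,424,292)),("scene",s,(258,172,302,215))):
    im=f["img"].astype(int); x0,y0,x1,y1=box; c=im[y0:y1,x0:x1]
    print(nm,"flange",c[(y1-y0)//2,8],"table",c[1,1])
t_fl=P((270,281),(370,235),8); s_fl=P((403,340),(240,160),10)
im=t["img"][245:295,380:426].astype(int)
m=((im[:,:,2]-im[:,:,0]>-2)&(im.sum(2)>330)).astype(np.uint8)
cs,_=cv2.findContours(m,cv2.RETR_EXTERNAL,cv2.CHAIN_APPROX_NONE);c=max(cs,key=cv2.contourArea)
h=cv2.convexHull(c); e=cv2.fitEllipse(c); print("ellipse",e, cv2.contourArea(c))
ec=(e[0][0]+380,e[0][1]+245)
print("flange top",onz(t,*ec,.046),onz(t,*t_fl,.046),"dia",max(e[1])/K(t)[0]*1.3)
print("flange scene",onz(s,*s_fl,.046), "tri",tri(t,ec,s,s_fl))
# bar top from scene corners: (303,255),(330,280),(487,190),(450,165)
B=np.array([onz(s,*P(c,(240,160),10),.082) for c in [(303,255),(330,280),(487,190),(452,163)]])
print("bar scene",B.round(4).tolist(),B.mean(0)); d=(B[2]-B[1]);print("bar yaw",np.degrees(np.arctan2(d[1],d[0])),np.linalg.norm(d))
B=np.array([onz(t,*P(c,(370,235),8),.082) for c in [(270,202),(312,202),(306,352),(264,350)]])
print("bar top",B.round(4).tolist(),B.mean(0)); d=(B[0]-B[3]);print("bar yaw",np.degrees(np.arctan2(d[1],d[0])),np.linalg.norm(d))
# spindle
ct=P((545,259),(225,230),7); cs_=P((247,188),(320,230),6)
print("collar",onz(t,*ct,.018),onz(s,*cs_,.018))
st=P((538,257),(225,230),7); ss=P((253,112),(320,230),6)
print("spindle top",tri(t,st,s,ss),onz(t,*st,.056),onz(s,*ss,.056))
dt=P((194,311),(225,230),7); ds=P((572,277),(320,230),6)
print("dial",tri(t,dt,s,ds),onz(t,*dt,.055),onz(s,*ds,.055))
ho=[(76,197),(635,110),(676,375),(114,464)]
H=np.array([onz(t,*P(c,(225,230),7),.012) for c in ho]);print(H.round(4).tolist())
ho=[(603,515),(75,233),(219,53),(735,308)]
H2=np.array([onz(s,*P(c,(320,230),6),.012) for c in ho]);print(H2.round(4).tolist())
for H in(H,H2):
  for d in (H[0]-H[1],H[3]-H[2]): print(np.degrees(np.arctan2(d[1],d[0])),np.linalg.norm(d))
E
```

```text
top flange [122 125 127] table [117 118 108]
scene flange [148 153 138] table [74 26 96]
ellipse ((23.36126136779785, 24.40128517150879), (30.527772903442383, 31.078065872192383), 123.92593383789062) 742.5
flange top [ 0.5144759  -0.18684864  0.046     ] [ 0.51375298 -0.18671981  0.046     ] dia 0.07642307435558063
flange scene [ 0.51647825 -0.18367336  0.046     ] tri (array([ 0.51425245, -0.18705021,  0.04211721]), np.float64(0.0010049657764176323))
bar scene [[0.5362, -0.1926, 0.082], [0.5377, -0.1822, 0.082], [0.4928, -0.1768, 0.082], [0.4919, -0.1892, 0.082]] [ 0.51466017 -0.1851999   0.082     ]
bar yaw 173.06122792776102 0.04515400608549498
bar top [[0.537, -0.1815, 0.082], [0.537, -0.1944, 0.082], [0.491, -0.1922, 0.082], [0.4916, -0.1793, 0.082]] [ 0.51415133 -0.18687396  0.082     ]
bar yaw -2.7744445782398053 0.045514757537902725
collar [0.52199049 0.06931968 0.018     ] [0.52301755 0.07077803 0.018     ]
spindle top (array([0.52148387, 0.06987827, 0.059416  ]), np.float64(0.0006177569223489858)) [0.52141452 0.07027118 0.056     ] [0.51944472 0.06799538 0.056     ]
dial (array([0.50189378, 0.19321575, 0.0567364 ]), np.float64(0.00047635551308774116)) [0.50179496 0.1936509  0.055     ] [0.50087441 0.19244502 0.055     ]
[[0.5448, 0.2438, 0.012], [0.5776, 0.0364, 0.012], [0.4794, 0.0209, 0.012], [0.4461, 0.2284, 0.012]]
[[0.5441, 0.2438, 0.012], [0.5765, 0.0358, 0.012], [0.4776, 0.0192, 0.012], [0.4442, 0.2279, 0.012]]
98.98904466920855 0.20998709712942537
99.12065601667678 0.21016534289052402
98.8554975490318 0.21054441299573085
99.09118422403567 0.21131750154618686
```

Stand: spindle is at (0.522,0.070) with yaw 9°, and the dial is consistent with that. Hub is at about (0.514,-0.187) with bar yaw about -5°. Moving above the hub to look again.

```bash
python3 -m pendant '[[0,-13,21,0],[0,-26,43,0],[0,-26,43,0],[0,-26,43,0],[0,-26,43,0],[0,-26,43,0],[0,-26,43,0],[0,-26,43,0],[0,-13,22,0],[0,-20,10,0]]' 1 40; python3 -m pendant '[[0,-48,21,0],[0,-48,21,0],[0,-48,21,0],[0,-48,21,0],[0,-48,21,0],[0,-48,21,0],[0,-48,21,0],[0,-48,21,0],[0,-38,20,-4],[0,-10,10,-4],[0,0,0,-3.7],[0,0,0,0]]'
```

```text
clock: 1.4
position: [0.4543, 0.2763, 0.2037]
tool_rot: [-1.01, 1.57, -1.304]
force: [-0.7, 0.2, -0.1]
grip_width: 0.0853
clock: 2.9
position: [0.5187, -0.1926, 0.2038]
tool_rot: [3.026, 1.57, 2.937]
force: [-0.9, 0.1, 0.1]
grip_width: 0.0854
```

```bash
cat >> h.py <<'E'
from scipy.spatial.transform import Rotation as Ro
def snap(n,k):
    from workcell import grab_frame
    f=grab_frame(n); pickle.dump(f,open(f"pics/{n}{k}.pkl","wb")); cv2.imwrite(f"pics/{n}{k}.png",f["img"][:,:,::-1]); return f
def st(target=None,bar=None):
    from workcell import bot
    o=bot.observe(); R=Ro.from_euler("xyz",o["tool_rot"]).as_matrix(); p=np.array(o["position"])
    hd=np.degrees(np.arctan2(R[1,2],R[0,2]))
    print("t",round(o["clock"],2),"p",p.round(4),"zhead",round(hd,2),"tilt",R[:,0].round(3),"F",np.round(o["force"],1),"M",np.round(o["moment"],2),"w",round(o["grip_width"],4),"q",np.round(o["qpos"],2))
    if target is not None: print("delta tool mm",((R.T@(np.array(target)-p))*1000).round(1))
    return p,R
E
python3 - <<'E'
from h import *
st((.5143,-.1868,.2)); snap("wrist",1); snap("top",1)
E
```

```text
t 2.9 p [ 0.5187 -0.1926  0.2038] zhead -5.1 tilt [-0.  0. -1.] F [-0.9  0.1  0.1] M [ 0.03 -0.06  0.02] w 0.0854 q [ 0.12  0.41  0.17  1.8  -0.09  0.94  1.81]
delta tool mm [ 3.8  5.4 -4.9]
```

View pics/wrist1.png

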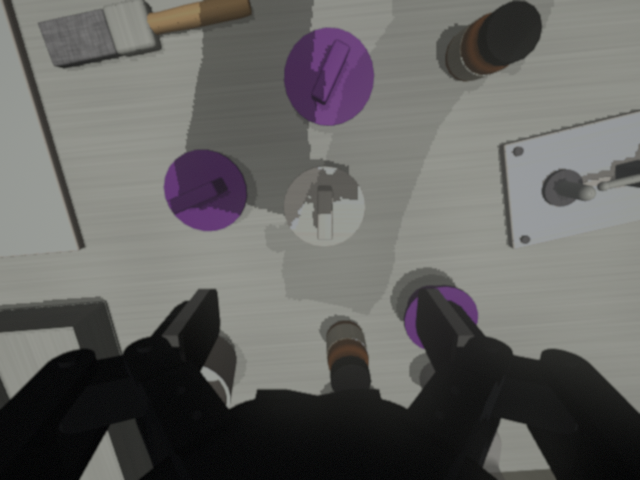

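The wrist view shows the hub flange centre at about (325,206) and the bar from (325,182) to (325,240). I'll refine from this view.

```bash
python3 - <<'E'
from h import *
f=load("wrist1"); crop(f,(275,155,375,255),6,"w1c"); crop(f,(500,130,640,260),5,"w1s")
E
```

```text
(no output)
```

View pics/w1c.png

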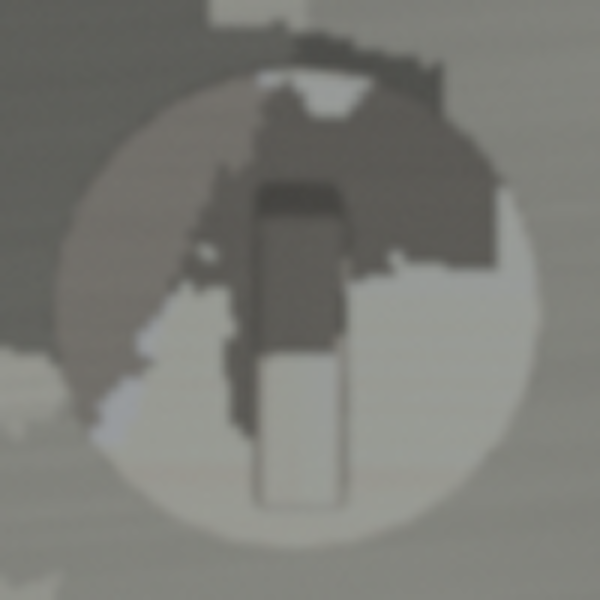

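View pics/w1s.png

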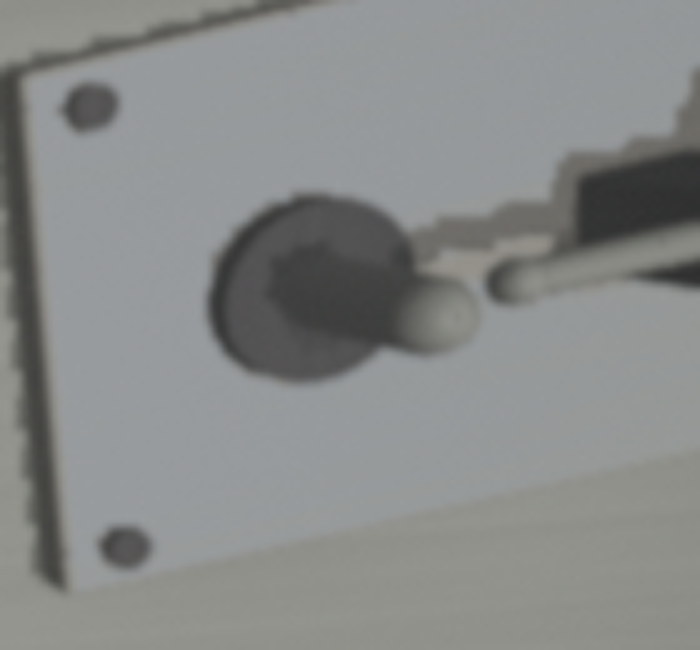

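```bash
python3 - <<'E'
from h import *
f=load("wrist1")
P=lambda c,o,k:(c[0]/k+o[0]-.5+.5/k, c[1]/k+o[1]-.5+.5/k)
B=np.array([onz(f,*P(c,(275,155),6),.082) for c in [(259,213),(344,213),(345,507),(259,507)]])
print(B.round(4).tolist(),B.mean(0).round(4))
for d in(B[3]-B[0],B[2]-B[1]): print(np.degrees(np.arctan2(d[1],d[0])),np.linalg.norm(d))
F=np.array([onz(f,*P(c,(275,155),6),.046) for c in [(55,308),(541,308),(298,68),(298,548)]])
print(F.round(4).tolist(),F.mean(0).round(4))
print("spin centre ball",onz(f,*P((438,315),(500,130),5),.048),"collar",onz(f,*P((315,285),(500,130),5),.018))
st((.5143,-.1868,.2))
E
```

```text
[[0.4937, -0.1902, 0.082], [0.4948, -0.1778, 0.082], [0.5397, -0.1812, 0.082], [0.5386, -0.1942, 0.082]] [ 0.5167 -0.1859  0.082 ]
-5.125526269416194 0.045076559765052954
-4.24704498492487 0.04508086997304409
[[0.5122, -0.226, 0.046], [0.5194, -0.1454, 0.046], [0.4766, -0.1824, 0.046], [0.5578, -0.1892, 0.046]] [ 0.5165 -0.1857  0.046 ]
spin centre ball [0.52519509 0.07255122 0.048     ] collar [0.5234842  0.06935484 0.018     ]
t 3.0 p [ 0.519  -0.1921  0.2039] zhead -5.13 tilt [-0.  0. -1.] F [ 0.2 -0.1  0.5] M [-0.03  0.01  0.06] w 0.0851 q [ 0.12  0.41  0.17  1.8  -0.09  0.94  1.81]
delta tool mm [ 3.9  4.8 -5.2]
```

```bash
python3 -m pendant '[[20,5.6,-4,0],[30,0,0,0],[30,0,0,0],[30,0,0,0],[20,0,0,0],[13,0,0,0],[0,0,0,0]]'; python3 - <<'E'
from h import *
st((.5155,-.1862,.051)); snap("wrist",2)
E
```

```text
clock: 3.88
position: [0.5156, -0.1858, 0.0605]
tool_rot: [3.087, 1.57, 2.999]
force: [-0.2, 0.1, -0.0]
grip_width: 0.0856
t 3.88 p [ 0.5156 -0.1858  0.0605] zhead -5.04 tilt [-0.001  0.    -1.   ] F [-0.2  0.1 -0. ] M [ 0.01 -0.02 -0.01] w 0.0856 q [ 0.15  0.61  0.13  1.92 -0.12  0.62  1.83]
delta tool mm [ 9.5 -0.4 -0.1]
```

View pics/wrist2.png

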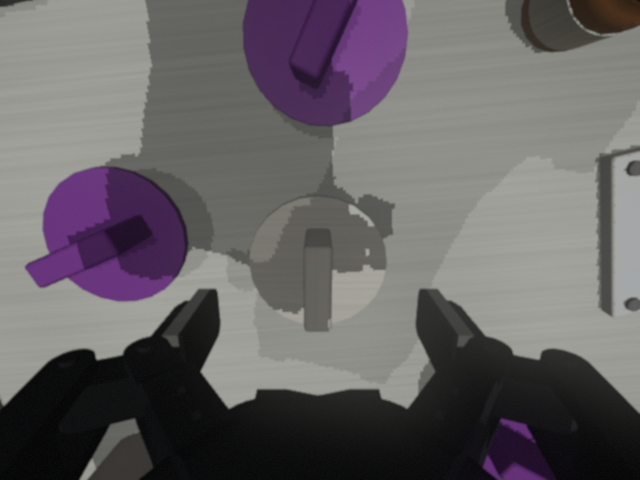

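The bar is centred between the jaws (u about 318, top face v about 248 to 331). Quick check along the bar, then grip.

```bash
python3 - <<'E'
from h import *
f=load("wrist2")
B=np.array([onz(f,*c,.082) for c in [(304,248),(330,248),(332,331),(303,331)]]); print(B.round(4).tolist(),B.mean(0).round(4))
F=np.array([onz(f,*c,.046) for c in [(250,262),(386,262),(318,195)]]); print(F.round(4).tolist())
E
python3 -m pendant '[[9,0,0,0],[0,0,0,0]]'
python3 -m pendant '[[0,0,0,0],[0,0,0,0],[0,0,0,0],[0,0,0,0],[0,0,0,0],[0,0,0,0],[0,0,0,0],[0,0,0,0]]' -1 50
```

```text
[[0.4944, -0.1903, 0.082], [0.4955, -0.1781, 0.082], [0.5399, -0.1806, 0.082], [0.5386, -0.1952, 0.082]] [ 0.5171 -0.186   0.082 ]
[[0.5124, -0.2256, 0.046], [0.5195, -0.1455, 0.046], [0.4762, -0.182, 0.046]]
clock: 4.18
position: [0.5158, -0.1858, 0.0517]
tool_rot: [2.87, 1.571, 2.783]
force: [-0.5, 0.7, 0.0]
grip_width: 0.0856
clock: 5.18
position: [0.5161, -0.186, 0.0521]
tool_rot: [-0.142, 1.57, -0.229]
force: [0.4, 0.0, 5.6]
grip_width: 0.0115
```

```bash
python3 -m pendant '[[-3,0,0,0],[-5,0,0,0],[-10,0,0,0],[-20,0,0,0],[-20,0,0,0],[-20,0,0,0],[-10,0,0,0],[0,0,0,0]]';  python3 - <<'E'
from h import *
st(); snap("wrist",3); snap("scene",3)
E
```

```text
clock: 6.18
position: [0.5162, -0.1859, 0.1404]
tool_rot: [-0.118, 1.57, -0.206]
force: [-0.7, -0.6, -4.8]
grip_width: 0.0107
t 6.17 p [ 0.5162 -0.1859  0.1404] zhead -5.02 tilt [ 0.001 -0.    -1.   ] F [-0.7 -0.6 -4.8] M [ 0.03 -0.02  0.02] w 0.0107 q [ 0.12  0.49  0.16  1.87 -0.1   0.79  1.82]
```

View pics/wrist3.png

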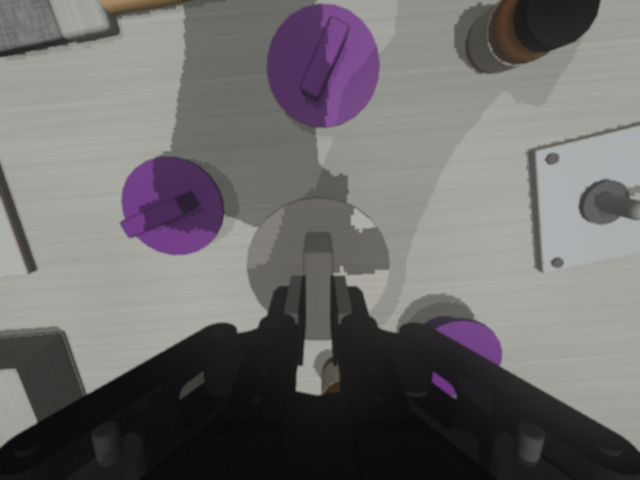

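View pics/scene3.png

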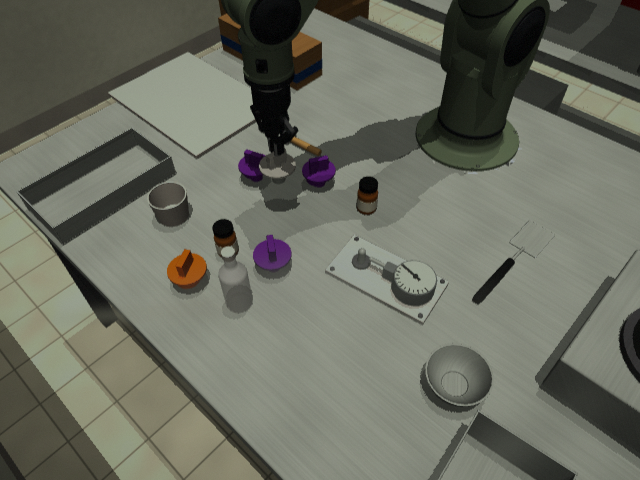

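The hub is held, with 4.8 N of weight on the wrist. I'll carry it to above the spindle, raised a little.

```bash
python3 -m pendant '[[-20,10,0,0],[0,25,0,0],[0,40,-4,0],[0,40,-4,0],[0,40,-4,0],[0,40,-3,0],[0,35,0,0],[0,20,0,0],[0,6,0,0],[0,0,0,0],[0,0,0,0]]';  python3 - <<'E'
from h import *
st((.5235,.0705,.14)); snap("wrist",4); f=snap("scene",4); crop(f,(310,150,450,290),5,"s4c"); f=snap("top",4); crop(f,(225,210,345,310),6,"t4c")
E
```

```text
clock: 7.65
position: [0.5233, 0.0692, 0.1598]
tool_rot: [-2.011, 1.57, -2.1]
force: [-0.1, 0.6, -4.9]
grip_width: 0.0113
t 7.65 p [0.5233 0.0692 0.1598] zhead -5.1 tilt [-0. -0. -1.] F [-0.1  0.6 -4.9] M [ 0.05 -0.01  0.05] w 0.0113 q [-0.34  0.43  0.12  1.91 -0.07  0.81  1.3 ]
delta tool mm [19.8  1.3  0.1]
```

View pics/wrist4.png

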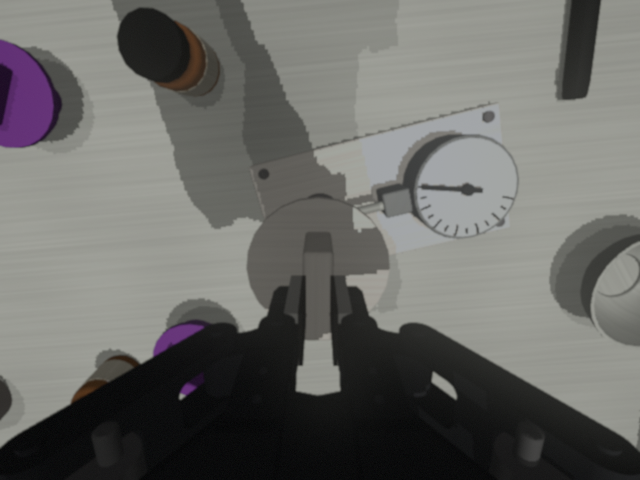

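View pics/s4c.png

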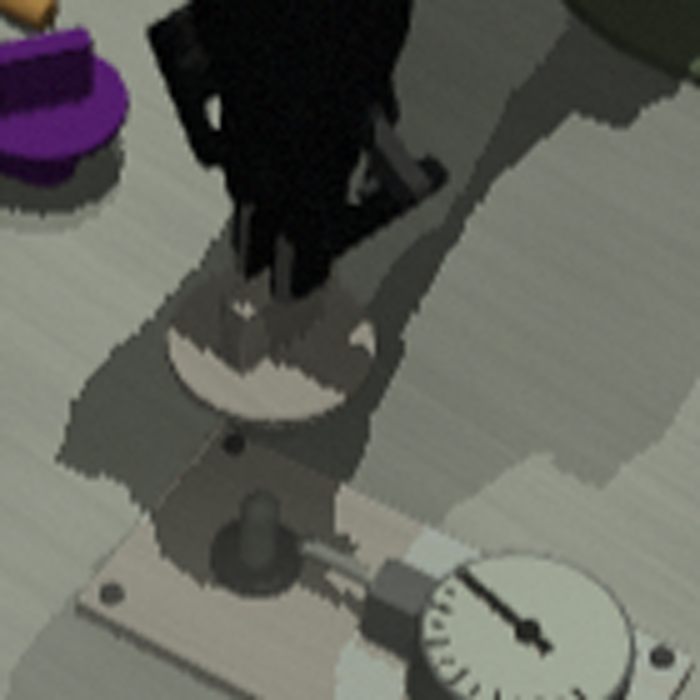

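View pics/t4c.png

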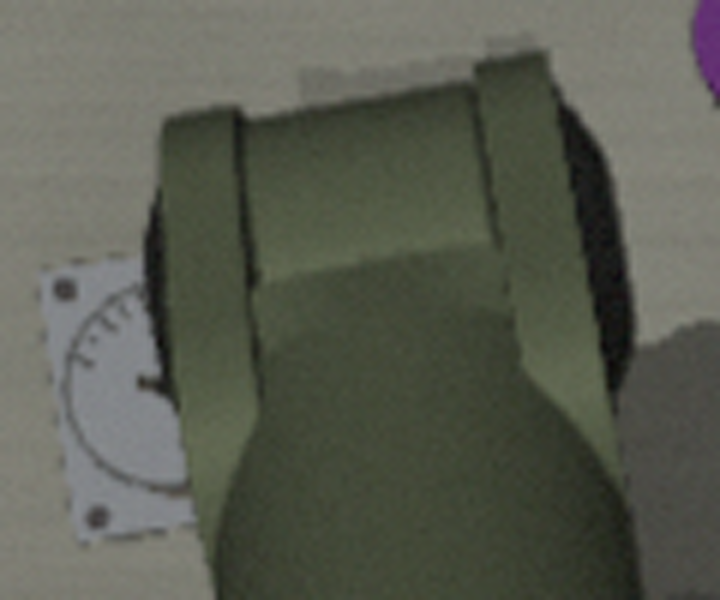

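The hub hangs above the spindle and the dial is clear of it. I'll check relative alignment in both views (scene: flange at about (364,216)).

```bash
python3 - <<'E'
from h import *
s=load("scene4");w=load("wrist4")
P=lambda c,o,k:(c[0]/k+o[0]-.5+.5/k, c[1]/k+o[1]-.5+.5/k)
# scene flange: left (167,335), right(377,340), bottom (270,422)
for z in(.154,): 
  L,R_,Bt=[onz(s,*P(c,(310,150),5),z) for c in[(167,340),(378,352),(270,420)]]; print("scene fl",L.round(4),R_.round(4),((L+R_)/2).round(4),Bt.round(4))
print("scene spindle top",onz(s,*P((260,490),(310,150),5),.056),"collar",onz(s,*P((256,553),(310,150),5),.018))
F=[onz(w,*c,.154) for c in[(247,263),(389,263),(318,195)]]; print("wrist fl",np.round(F,4).tolist(),((F[0]+F[1])/2).round(4))
print("wrist dial",onz(w,467,188,.055), "holes",onz(w,264,174,.012),onz(w,488,117,.012))
E
```

```text
scene fl [0.549  0.0381 0.154 ] [0.4981 0.1031 0.154 ] [0.5235 0.0706 0.154 ] [0.5534 0.0944 0.154 ]
scene spindle top [0.51830835 0.06662812 0.056     ] collar [0.52145163 0.06960032 0.018     ]
wrist fl [[0.5173, 0.0299, 0.154], [0.5245, 0.1095, 0.154], [0.4824, 0.0732, 0.154]] [0.5209 0.0697 0.154 ]
wrist dial [0.50482435 0.19451973 0.055     ] holes [0.48270769 0.02200988 0.012     ] [0.45029319 0.22958926 0.012     ]
```

```bash
python3 -m pendant '[[12,1,0.5,0],[15,0,0,0],[12,0,0,0],[6,0,0,0],[0,0,0,0]]';  python3 - <<'E'
from h import *
st((.5238,.0705,.07)); snap("wrist",5); f=snap("scene",5); crop(f,(310,150,450,290),5,"s5c")
E
```

```text
clock: 8.43
position: [0.5238, 0.0713, 0.1144]
tool_rot: [-2.753, 1.57, -2.84]
force: [0.0, -0.2, -3.9]
grip_width: 0.0111
t 8.43 p [0.5238 0.0713 0.1144] zhead -5.02 tilt [-0.001 -0.    -1.   ] F [ 0.  -0.2 -3.9] M [ 0.05 -0.01  0.04] w 0.0111 q [-0.33  0.49  0.11  1.94 -0.08  0.71  1.31]
delta tool mm [44.4 -0.8  0.1]
```

View pics/s5c.png

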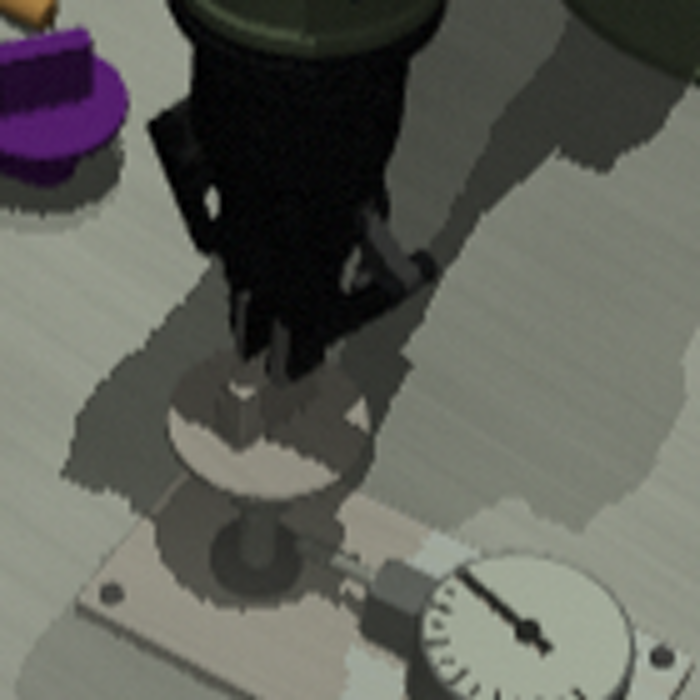

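```bash
python3 -m pendant '[[2,-0.6,0,0],[2,0,0,0],[2,0,0,0],[2,0,0,0],[2,0,0,0],[2,0,0,0]]';  python3 - <<'E'
from h import *
st((.5238,.0705,.07))
E
```

```text
clock: 9.28
position: [0.5239, 0.0708, 0.1027]
tool_rot: [-1.978, 1.571, -2.066]
force: [-0.2, 0.5, -4.0]
grip_width: 0.0113
t 9.28 p [0.5239 0.0708 0.1027] zhead -5.02 tilt [-0. -0. -1.] F [-0.2  0.5 -4. ] M [ 0.   -0.02  0.06] w 0.0113 q [-0.33  0.51  0.11  1.95 -0.08  0.68  1.31]
delta tool mm [32.7 -0.3 -0.1]
```

```bash
python3 -m pendant '[[2,0,0,0],[2,0,0,0],[2,0,0,0],[2,0,0,0],[2,0,0,0]]';  python3 - <<'E'
from h import *
st((.5238,.0705,.07)); f=snap("scene",6); crop(f,(310,150,450,290),5,"s6c")
E
```

```text
clock: 9.9
position: [0.5239, 0.0707, 0.0928]
tool_rot: [-1.256, 1.571, -1.344]
force: [-0.3, 0.1, -3.7]
grip_width: 0.0111
t 9.9 p [0.5239 0.0707 0.0928] zhead -5.02 tilt [ 0. -0. -1.] F [-0.3  0.1 -3.7] M [-0.02 -0.02 -0.01] w 0.0111 q [-0.32  0.53  0.1   1.95 -0.08  0.66  1.32]
delta tool mm [22.8 -0.3 -0.1]
```

View pics/s6c.png

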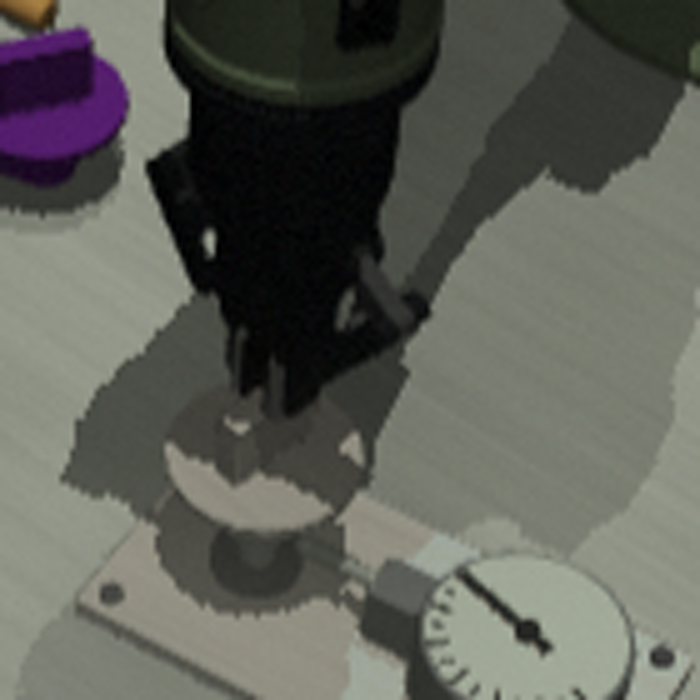

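The hub has entered the spindle cleanly with no lateral force. Continuing down.

```bash
python3 -m pendant '[[2,0,0,0],[2,0,0,0],[2,0,0,0],[2,0,0,0],[2,0,0,0]]';  python3 - <<'E'
from h import *
st((.5238,.0705,.07))
E
python3 -m pendant '[[2,0,0,0],[2,0,0,0],[2,0,0,0],[2,0,0,0]]';  python3 - <<'E'
from h import *
st((.5238,.0705,.07)); f=snap("wrist",7); f=snap("scene",7); crop(f,(310,150,450,290),5,"s7c")
E
```

```text
clock: 10.58
position: [0.524, 0.0708, 0.0828]
tool_rot: [-0.563, 1.571, -0.65]
force: [0.2, -0.2, -3.8]
grip_width: 0.0113
t 10.57 p [0.524  0.0708 0.0828] zhead -5.02 tilt [ 0. -0. -1.] F [ 0.2 -0.2 -3.8] M [-0.01  0.03  0.02] w 0.0113 q [-0.32  0.54  0.1   1.96 -0.09  0.64  1.32]
delta tool mm [12.8 -0.3 -0.1]
clock: 11.08
position: [0.5239, 0.0707, 0.0748]
tool_rot: [-1.748, 1.571, -1.836]
force: [-0.4, -1.7, -3.9]
grip_width: 0.0112
t 11.07 p [0.5239 0.0707 0.0748] zhead -5.02 tilt [-0. -0. -1.] F [-0.4 -1.7 -3.9] M [-0.19  0.03  0.03] w 0.0112 q [-0.32  0.56  0.1   1.96 -0.09  0.62  1.32]
delta tool mm [ 4.8 -0.2 -0.1]
```

View pics/wrist7.png

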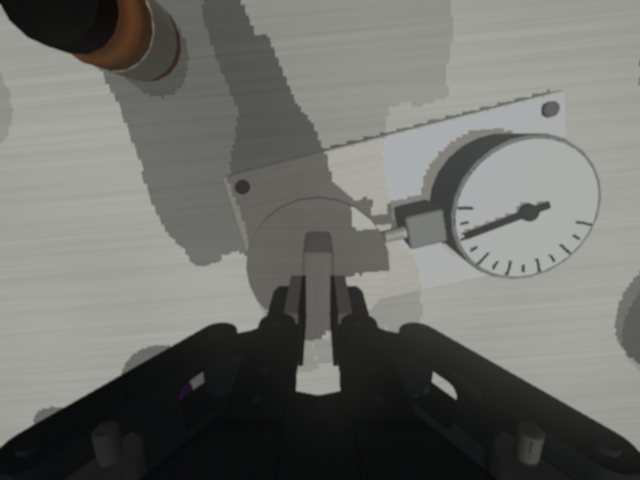

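Plunger is engaging: the pointer has moved and there's 1.7 N sideways from the spring. Seating the last few mm gently.

```bash
python3 -m pendant '[[1,0,0,0],[1,0,0,0],[1,0,0,0],[0.5,0,0,0],[0,0,0,0]]';  python3 - <<'E'
from h import *
st((.5238,.0705,.07))
E
```

```text
clock: 11.8
position: [0.5239, 0.0708, 0.0713]
tool_rot: [-2.919, 1.571, -3.006]
force: [-0.3, -0.4, -4.6]
grip_width: 0.0113
t 11.8 p [0.5239 0.0708 0.0713] zhead -5.02 tilt [-0. -0. -1.] F [-0.3 -0.4 -4.6] M [-0.2   0.02  0.01] w 0.0113 q [-0.32  0.56  0.1   1.97 -0.09  0.62  1.32]
delta tool mm [ 1.3 -0.3 -0. ]
```

```bash
python3 -m pendant '[[0.5,0,0,0],[0.5,0,0,0],[0,0,0,0]]'; python3 -m pendant '[[0.5,0,0,0],[0,0,0,0]]'; python3 -m pendant '[[0.5,0,0,0],[0,0,0,0]]'
```

```text
clock: 12.18
position: [0.5239, 0.0707, 0.0703]
tool_rot: [-2.507, 1.571, -2.594]
force: [-0.3, -0.0, -4.8]
grip_width: 0.011
clock: 12.42
position: [0.5241, 0.0708, 0.0702]
tool_rot: [0.286, 1.57, 0.198]
force: [-1.8, -1.2, 4.2]
grip_width: 0.0112
clock: 12.68
position: [0.5244, 0.0708, 0.0701]
tool_rot: [0.382, 1.57, 0.294]
force: [-3.2, -1.1, 14.3]
grip_width: 0.0112
```

Contact at TCP z 0.070, as expected for home. I'll relax the push, release and read the dial.

```bash
python3 -m pendant '[[-0.8,0,0,0],[0,0,0,0]]'; python3 -m pendant '[[0,0,0,0],[0,0,0,0],[0,0,0,0],[0,0,0,0]]' -0.3;  python3 - <<'E'
from h import *
st(); f=snap("wrist",8);f=snap("scene",8); crop(f,(310,170,450,310),5,"s8c")
E
```

```text
clock: 12.92
position: [0.524, 0.0708, 0.0702]
tool_rot: [-0.128, 1.571, -0.216]
force: [-0.4, -2.0, 1.3]
grip_width: 0.0115
clock: 13.42
position: [0.524, 0.0708, 0.0702]
tool_rot: [0.594, 1.571, 0.506]
force: [0.1, -0.2, 0.2]
grip_width: 0.0296
t 13.43 p [0.524  0.0708 0.0702] zhead -5.02 tilt [ 0.  0. -1.] F [ 0.1 -0.2  0.2] M [-0.02 -0.02  0.  ] w 0.0296 q [-0.32  0.57  0.1   1.97 -0.09  0.61  1.32]
```

View pics/wrist8.png

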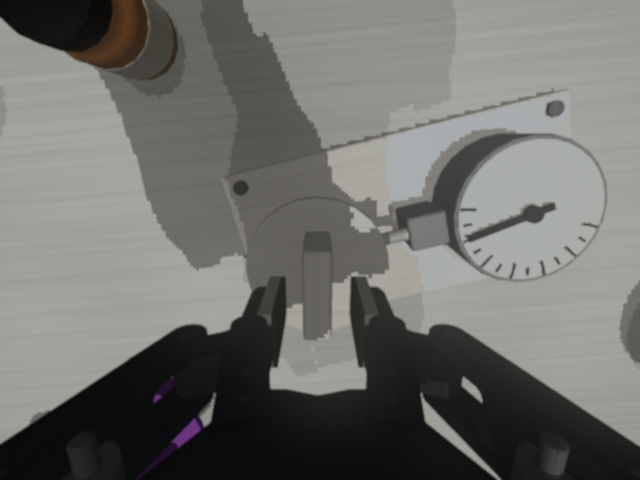

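View pics/s8c.png

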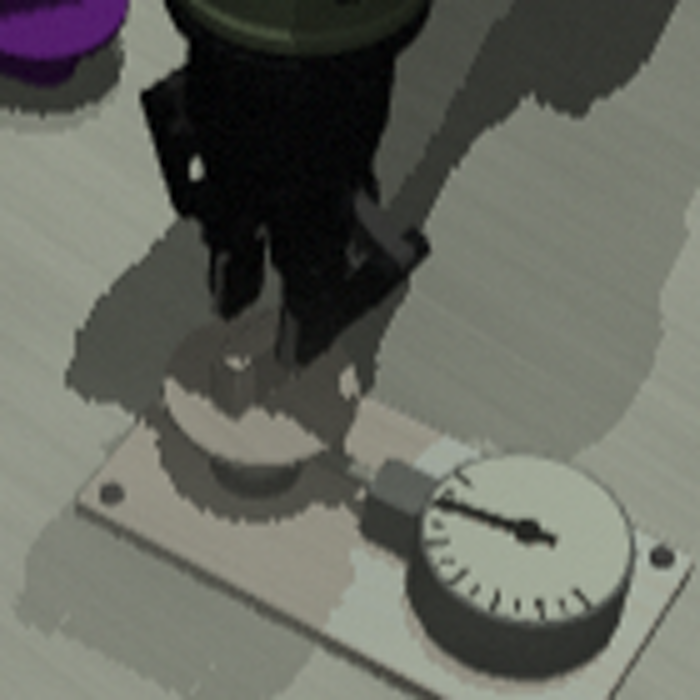

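The hub is released and seated, and the pointer has moved from zero. I'll write a pointer reader and validate it on the first images (expected 0).

```bash
cat >> h.py <<'E'
def pointer(f,pix,th=75,rmax=.031,show=False):
    im=cv2.cvtColor(f["img"],cv2.COLOR_RGB2GRAY); c=onz(f,*pix,.056)
    v,u=np.mgrid[max(0,int(pix[1])-75):min(480,int(pix[1])+75),max(0,int(pix[0])-80):min(640,int(pix[0])+80)]
    pts=np.array([onz(f,a,b,.056)[:2] for a,b in zip(u.ravel(),v.ravel())])-c[:2]
    r=np.hypot(*pts.T); g=im[v.ravel(),u.ravel()].astype(float)
    face=np.median(g[r<.03]); 
    m=(r<rmax); w=np.clip((face*.8-g),0,None)*m
    c0=(pts*w[:,None]*(r<.006)[:,None]).sum(0)/(w*(r<.006)).sum()  # pivot blob
    q=pts-c0; ww=w*(np.hypot(*q.T)>.013)
    mean=(q*ww[:,None]).sum(0)
    # line fit by weighted PCA of all pointer pixels
    mu=(pts*w[:,None]).sum(0)/w.sum(); C=((pts-mu)*w[:,None]).T@(pts-mu); ev,V=np.linalg.eigh(C); d=V[:,1]*np.sign(V[:,1]@mean)
    a1=np.arctan2(d[1],d[0]); a2=np.arctan2(mean[1],mean[0]); z=np.radians(99.0+180)-.3
    wr=lambda a:(a-z+1.5)%(2*np.pi)-1.5
    return round(wr(a1),3),round(wr(a2),3)
E
python3 - <<'E'
from h import *
print("top0",pointer(load("top0"),(252.3,274))); print("scene0",pointer(load("scene0"),(414.9,275.7)))
print("wrist4",pointer(load("wrist4"),(467,188)))
print("wrist8",pointer(load("wrist8"),(534,214)),"scene8",pointer(load("scene8"),(310+530/5,170+533/5)))
E
```

```text
top0 (np.float64(0.009), np.float64(0.011))
scene0 (np.float64(0.001), np.float64(0.008))
wrist4 (np.float64(-0.004), np.float64(0.004))
wrist8 (np.float64(0.398), np.float64(0.497)) scene8 (np.float64(0.457), np.float64(0.457))
```

Reader is validated (0 ± 0.01). It now reads about 0.46, so the high point is about ±135° away. I'll grip, make a clockwise test turn of about 40° and watch the direction.

```bash
python3 -m pendant '[[0,0,0,0],[0,0,0,0],[0,0,0,0],[0,0,0,0]]' -1 25; python3 -m pendant '[[0,0,0,5],[0,0,0,5],[0,0,0,5],[0,0,0,5]]'; python3 - <<'E'
from h import *
st()
E
python3 -m pendant '[[0,0,0,5],[0,0,0,5],[0,0,0,5],[0,0,0,5],[0,0,0,0]]'; python3 - <<'E'
from h import *
st(); snap("wrist",9);f=snap("scene",9); crop(f,(310,170,450,310),5,"s9c")
print("scene",pointer(f,(416,276.5)))
E
```

```text
clock: 14.02
position: [0.524, 0.0707, 0.0703]
tool_rot: [-0.336, 1.571, -0.424]
force: [0.1, -1.4, 3.6]
grip_width: 0.0131
clock: 14.52
position: [0.5239, 0.071, 0.0703]
tool_rot: [1.702, 1.571, 1.263]
force: [0.5, 0.3, 3.1]
grip_width: 0.0124
t 14.53 p [0.5239 0.071  0.0703] zhead -25.17 tilt [ 0.  0. -1.] F [0.5 0.3 3.1] M [0.06 0.16 0.1 ] w 0.0124 q [-0.39  0.57  0.19  1.97 -0.18  0.61  1.05]
clock: 15.15
position: [0.5242, 0.0712, 0.0703]
tool_rot: [1.157, 1.57, 0.372]
force: [0.2, 1.8, 4.9]
grip_width: 0.0126
t 15.15 p [0.5242 0.0712 0.0703] zhead -44.97 tilt [ 0.  0. -1.] F [0.2 1.8 4.9] M [ 0.41  0.04 -0.02] w 0.0126 q [-0.46  0.58  0.29  1.97 -0.27  0.62  0.8 ]
scene (np.float64(1.008), np.float64(0.974))
```

View pics/s9c.png

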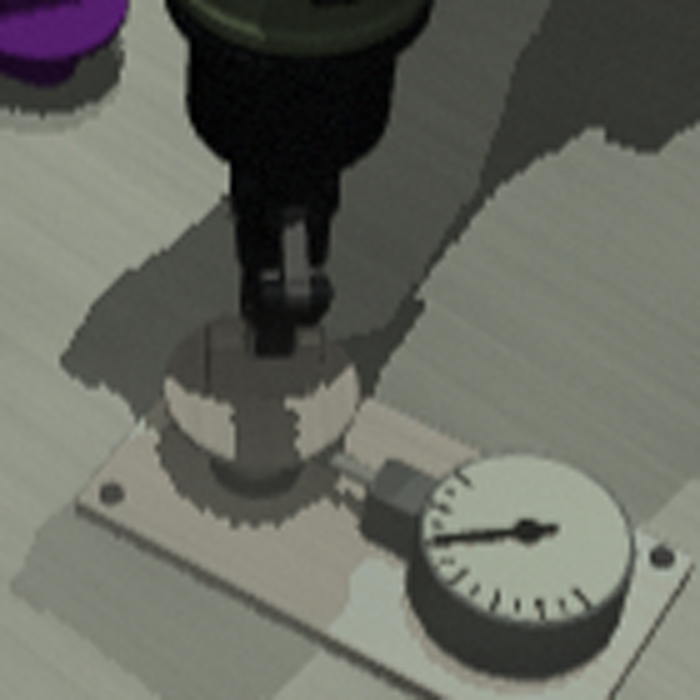

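View pics/wrist9.png

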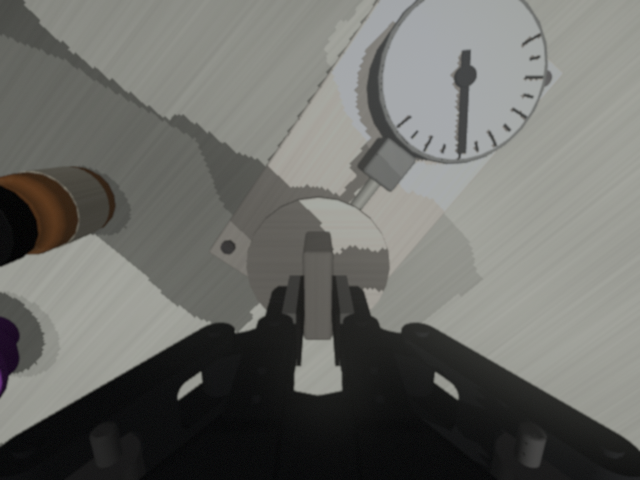

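It reads 0.99 and is rising: clockwise is right, with about 95° to go. I'll take released readings on both sides of the top and fit the cosine.

```bash
python3 -m pendant '[[0,0,0,5],[0,0,0,7],[0,0,0,7],[0,0,0,7],[0,0,0,7],[0,0,0,7],[0,0,0,5],[0,0,0,0]]'; python3 -m pendant '[[0,0,0,0],[0,0,0,0],[0,0,0,0],[0,0,0,0]]' -0.4; python3 - <<'E'
from h import *
st(); snap("wrist",10);f=snap("scene",10); crop(f,(310,170,450,310),5,"s10c")
print("scene",pointer(f,(416,276.5)))
E
```

```text
clock: 16.25
position: [0.5246, 0.0712, 0.0704]
tool_rot: [1.838, 1.57, 0.267]
force: [2.0, 2.4, 5.0]
grip_width: 0.0127
clock: 16.75
position: [0.5238, 0.0706, 0.0701]
tool_rot: [-1.117, 1.571, -2.688]
force: [0.4, -0.2, 0.5]
grip_width: 0.0261
t 16.75 p [0.5238 0.0706 0.0701] zhead -90.02 tilt [-0. -0. -1.] F [ 0.4 -0.2  0.5] M [0.01 0.01 0.01] w 0.0261 q [-0.61  0.63  0.5   1.98 -0.49  0.65  0.21]
scene (np.float64(1.672), np.float64(1.614))
```

View pics/wrist10.png

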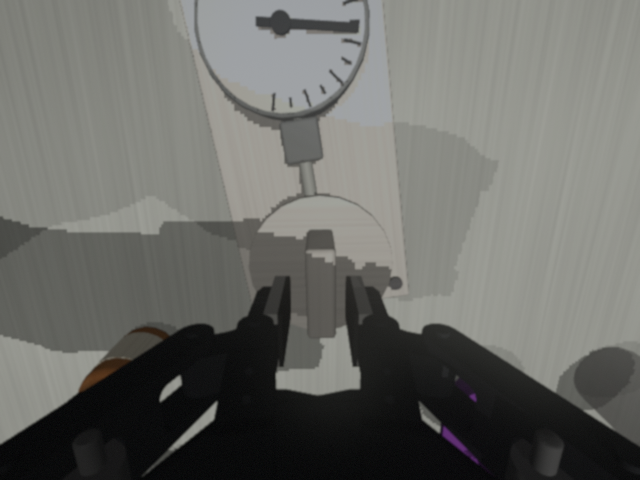

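View pics/s10c.png

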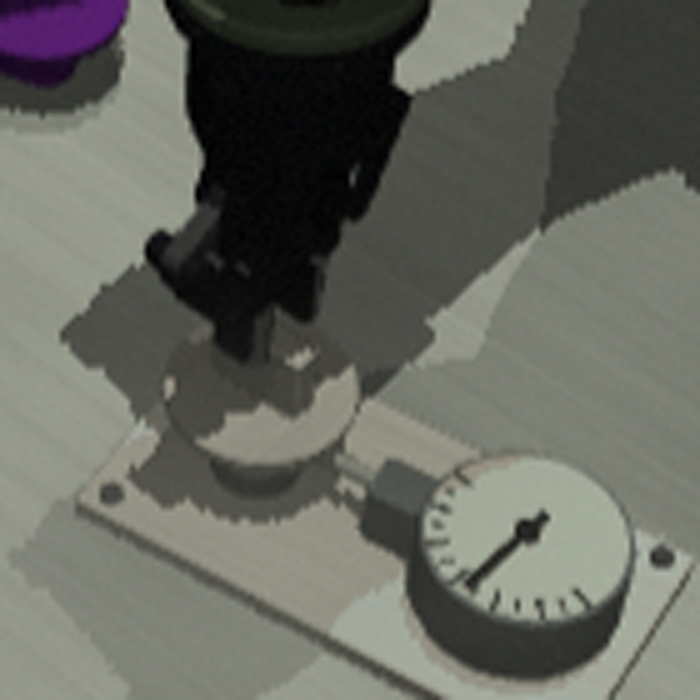

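```bash
python3 -m pendant '[[0,0,0,0],[0,0,0,0],[0,0,0,0],[0,0,0,4],[0,0,0,7],[0,0,0,7],[0,0,0,7],[0,0,0,7],[0,0,0,7],[0,0,0,7],[0,0,0,4],[0,0,0,0]]' -1 25; python3 -m pendant '[[0,0,0,0],[0,0,0,0],[0,0,0,0],[0,0,0,0]]' -0.4; python3 - <<'E'
from h import *
st(); snap("wrist",11);f=snap("scene",11)
E
python3 -m pendant '[[0,0,0,0],[0,0,0,0],[0,0,0,0],[0,0,0,4],[0,0,0,7],[0,0,0,7],[0,0,0,7],[0,0,0,7],[0,0,0,7],[0,0,0,7],[0,0,0,4],[0,0,0,0]]' -1 25; python3 -m pendant '[[0,0,0,0],[0,0,0,0],[0,0,0,0],[0,0,0,0]]' -0.4; python3 - <<'E'
from h import *
st(); snap("wrist",12);f=snap("scene",12)
for k in(8,10,11,12): 
  s=load(f"scene{k}"); print(k,pointer(s,(416,276.5)),pointer(s,(416,276.5),rmax=.026))
h=np.vstack([np.hstack([cv2.resize(load(f"{n}{k}")["img"][:,:,::-1][y0:y0+h_,x0:x0+w_],(390,290)) for k in(11,12)]) for n,x0,y0,w_,h_ in(("wrist",0,0,640,480),("scene",340,225,107,80))])
cv2.imwrite("pics/m12.png",h)
E
```

```text
clock: 18.35
position: [0.5243, 0.0709, 0.0703]
tool_rot: [2.089, 1.57, -0.355]
force: [2.9, 0.2, 3.2]
grip_width: 0.0127
clock: 18.85
position: [0.5239, 0.0707, 0.0702]
tool_rot: [-0.899, 1.571, 2.941]
force: [-0.7, 0.5, -0.2]
grip_width: 0.0254
t 18.85 p [0.5239 0.0707 0.0702] zhead -140.01 tilt [-0.  0. -1.] F [-0.7  0.5 -0.2] M [-0.02  0.07 -0.01] w 0.0254 q [-0.76  0.71  0.74  1.99 -0.72  0.73 -0.45]
clock: 20.45
position: [0.5241, 0.0708, 0.0702]
tool_rot: [2.257, 1.57, -1.059]
force: [1.6, -0.4, 2.0]
grip_width: 0.0124
clock: 20.95
position: [0.5239, 0.0708, 0.0702]
tool_rot: [-0.516, 1.571, 2.451]
force: [0.5, 0.1, -0.2]
grip_width: 0.0257
t 20.95 p [0.5239 0.0708 0.0702] zhead 169.99 tilt [-0.  0. -1.] F [ 0.5  0.1 -0.2] M [-0.    0.01  0.02] w 0.0257 q [-0.87  0.82  0.96  1.99 -0.92  0.84 -1.13]
8 (np.float64(0.457), np.float64(0.453)) (np.float64(0.472), np.float64(0.449))
10 (np.float64(1.672), np.float64(1.614)) (np.float64(1.67), np.float64(1.596))
11 (np.float64(1.934), np.float64(1.878)) (np.float64(1.93), np.float64(1.86))
12 (np.float64(1.461), np.float64(1.401)) (np.float64(1.466), np.float64(1.398))
```

View pics/m12.png

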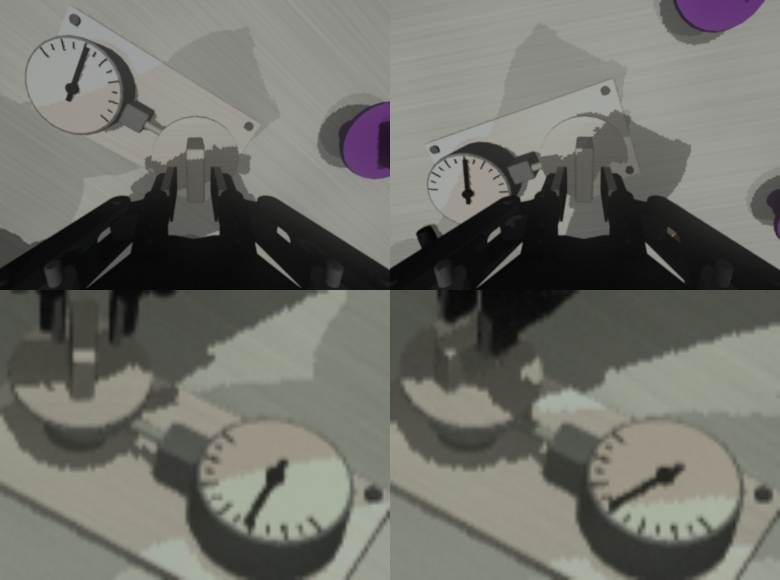

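Releases at headings -5, -90, -140 and -190° read 0.46, 1.65, 1.92 and 1.45. Fitting, with wrist readings as a second opinion.

```bash
python3 - <<'E'
from h import *
from scipy.optimize import least_squares
W={k:pointer(load(f"wrist{k}"),p,rmax=.029) for k,p in((8,(534,214)),(10,(281,22)),(11,(118,147)),(12,(768/390*640*0+ (467-390)*640/390,193*480/290)))}
print(W)
th=np.radians([-5,-90,-140,-190])
for r in ([.457,1.672,1.934,1.461],[.453,1.614,1.878,1.401],[W[k][0] for k in(8,10,11,12)],[W[k][1] for k in(8,10,11,12)]):
    r=np.array(r,float)
    M=np.stack([np.ones(4),np.cos(th),np.sin(th)],1); c,res,_,_=np.linalg.lstsq(M,r,rcond=None)
    print("A",c[0].round(3),"B",np.hypot(c[1],c[2]).round(3),"th0",np.degrees(np.arctan2(c[2],c[1])).round(1),"resid",(M@c-r).round(3))
E
```

```text
{8: (np.float64(0.447), np.float64(0.44)), 10: (np.float64(1.655), np.float64(1.651)), 11: (np.float64(1.918), np.float64(1.915)), 12: (np.float64(-1.338), np.float64(-0.343))}
A 0.996 B 0.924 th0 -131.2 resid [-0.007  0.019 -0.025  0.013]
A 0.964 B 0.892 th0 -130.7 resid [-0.009  0.026 -0.034  0.018]
A -0.245 B 2.498 th0 -83.8 resid [-0.205  0.584 -0.774  0.395]
A 0.191 B 1.843 th0 -91.4 resid [-0.134  0.382 -0.506  0.258]
```

Geometric model (6 mm eccentric, 31 mm effective radius) puts the top at heading about -132°. All four released readings agree on that; one wrist reading (12) was spoiled by the dark finger, so I ignored it. Turning back 58° from -190°.

```bash
python3 -m pendant '[[0,0,0,0],[0,0,0,0],[0,0,0,0],[0,0,0,-5],[0,0,0,-8],[0,0,0,-8],[0,0,0,-8],[0,0,0,-8],[0,0,0,-8],[0,0,0,-8],[0,0,0,-5],[0,0,0,0]]' -1 25; python3 -m pendant '[[0,0,0,0],[0,0,0,0],[0,0,0,0],[0,0,0,0]]' -0.4; python3 - <<'E'
from h import *
st(); w=snap("wrist",13);s=snap("scene",13)
print(pointer(s,(416,276.5)))
from scipy.optimize import least_squares
th=np.radians([-5,-90,-140,-190])
for r in([.457,1.672,1.934,1.461],[.45,1.65,1.92,1.44]):
  f=lambda p:p[0]+.15*(6*np.cos(th-p[1])+np.sqrt(961-36*np.sin(th-p[1])**2)-31)-np.array(r)
  o=least_squares(f,[1.04,-2.3]); print(o.x[0],np.degrees(o.x[1]),f(o.x).round(3))
E
```

```text
clock: 22.55
position: [0.5242, 0.0703, 0.0704]
tool_rot: [2.27, 1.57, -0.036]
force: [0.6, -3.3, 3.8]
grip_width: 0.0127
clock: 23.05
position: [0.5239, 0.0708, 0.0701]
tool_rot: [-0.384, 1.571, -2.689]
force: [0.3, -0.3, 0.6]
grip_width: 0.0254
t 23.05 p [0.5239 0.0708 0.0701] zhead -132.03 tilt [-0. -0. -1.] F [ 0.3 -0.3  0.6] M [-0.07  0.01 -0.03] w 0.0254 q [-0.74  0.69  0.71  1.99 -0.68  0.71 -0.34]
(np.float64(1.941), np.float64(1.889))
1.0470158853360738 -131.93526602193046 [-0.007  0.005  0.002 -0.001]
1.0307290677803742 -131.7343886312162 [-0.014  0.014 -0.     0.001]
```

View pics/wrist13.png

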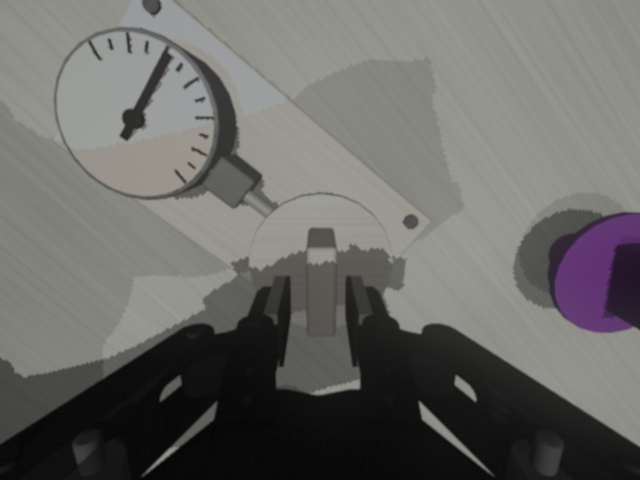

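It reads 1.94 (top of swing), and the refit gives -131.9° with residuals under 0.01, against -132.0° now. Withdrawing straight up and checking.

```bash
python3 -m pendant '[[0,0,0,0],[0,0,0,0]]' 0; python3 -m pendant '[[-5,0,0,0],[-10,0,0,0],[-20,0,0,0],[-30,0,0,0],[-30,0,0,0],[-20,0,0,0],[0,0,0,0]]'; python3 -m pendant '[[-20,0,-20,0],[0,0,-40,0],[0,0,-40,0],[0,0,-40,0],[0,0,-20,0],[0,0,0,0],[0,0,0,0]]';python3 - <<'E'
from h import *
st(); snap("wrist",14); f=snap("scene",14); crop(f,(320,190,450,320),5,"s14c"); g=snap("top",14)
print(pointer(f,(416,276.5)),pointer(g,(252.3,274)))
E
```

```text
clock: 23.4
position: [0.524, 0.0708, 0.0702]
tool_rot: [2.414, 1.571, 0.11]
force: [-0.2, 0.2, -0.8]
grip_width: 0.0427
clock: 24.28
position: [0.5246, 0.0709, 0.1868]
tool_rot: [2.725, 1.568, 0.421]
force: [0.2, 0.6, -1.4]
grip_width: 0.0428
clock: 25.15
position: [0.6306, 0.1888, 0.2049]
tool_rot: [-0.2, 1.57, -2.505]
force: [0.6, -1.1, 0.2]
grip_width: 0.0426
t 25.15 p [0.6306 0.1888 0.2049] zhead -132.07 tilt [-0.001 -0.001 -1.   ] F [ 0.6 -1.1  0.2] M [ 0.    0.   -0.05] w 0.0426 q [-0.87  0.73  0.84  1.53 -0.57  1.14 -0.65]
(np.float64(-0.934), np.float64(0.496)) (np.float64(-0.987), np.float64(0.51))
```

View pics/s14c.png

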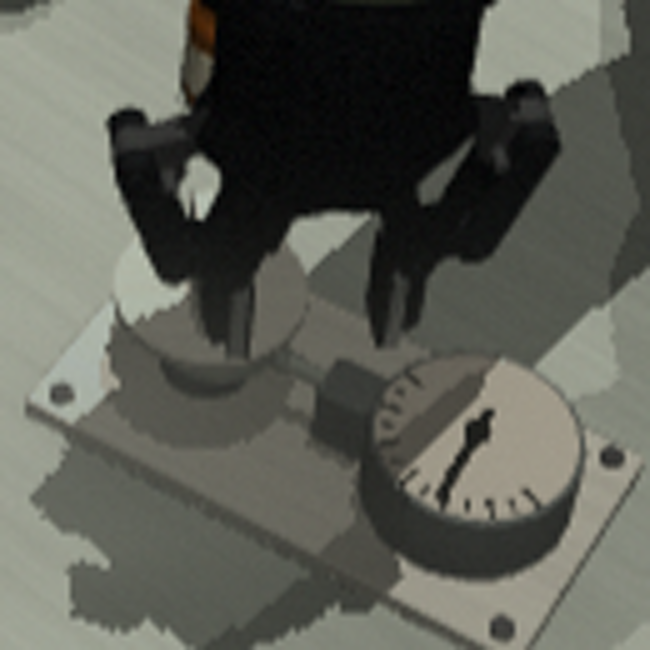

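View pics/scene14.png

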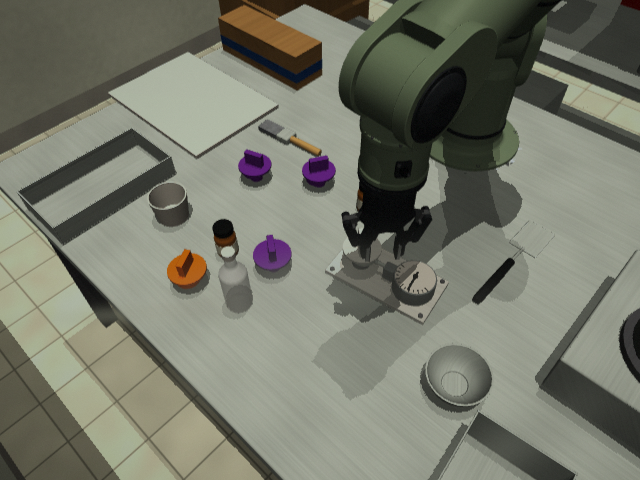

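View pics/top14.png

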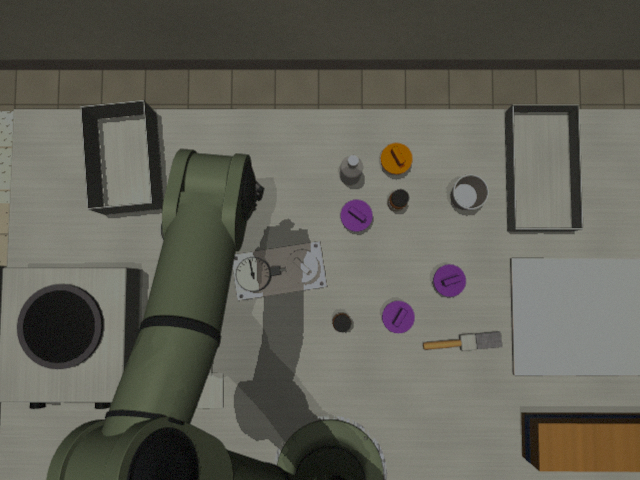

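The cast shadow spoils the automatic reading (the pointer itself is visibly unchanged). I'll move the arm further away and read again.

```bash
python3 -m pendant '[[0,-20,0,0],[0,-40,0,0],[0,-40,0,0],[0,-40,0,0],[0,-40,0,0],[0,-40,0,0],[0,-40,0,0],[0,-20,0,0],[0,0,0,0],[0,0,0,0]]'; python3 - <<'E'
from h import *
st(); f=snap("scene",15); crop(f,(320,190,450,320),5,"s15c"); g=snap("top",15); crop(g,(225,230,335,305),6,"t15c")
print(pointer(f,(416,276.5)),pointer(g,(252.3,274)))
E
```

```text
clock: 26.55
position: [0.4236, 0.3763, 0.2054]
tool_rot: [2.757, 1.57, 0.452]
force: [-0.4, -0.6, -0.2]
grip_width: 0.0425
t 26.55 p [0.4236 0.3763 0.2054] zhead -132.07 tilt [ 0.  0. -1.] F [-0.4 -0.6 -0.2] M [-0.03 -0.01  0.05] w 0.0425 q [-1.44  0.6   0.92  1.79 -0.55  1.04 -1.05]
(np.float64(1.942), np.float64(1.892)) (np.float64(1.938), np.float64(1.937))
```

View pics/s15c.png

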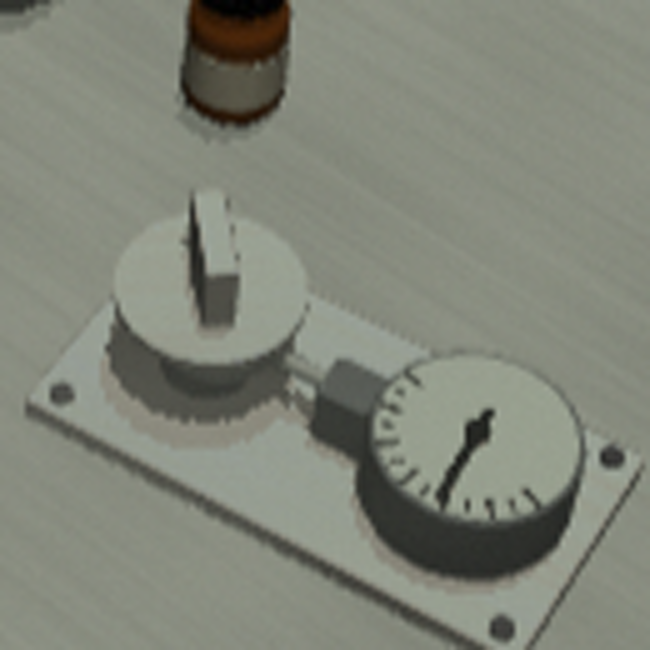

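View pics/t15c.png

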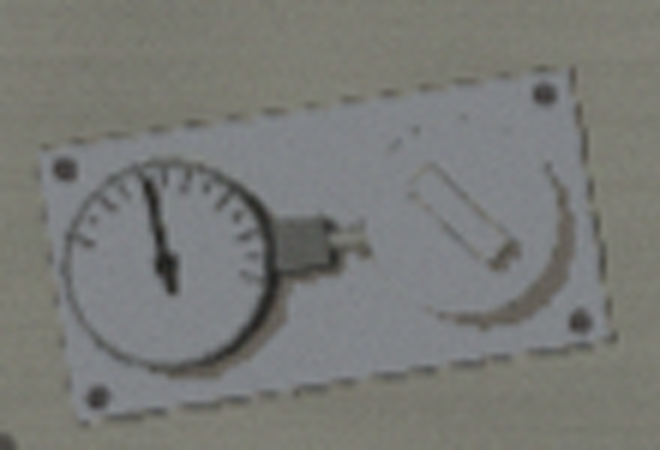

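Both views now read 1.94, the top of the swing. The hub is level on the stand, the bystanders are where they were, and the arm is clear. Handing in.

```bash
python3 -c "
from workcell import job_done
print(job_done())"
```

```text
the job is handed in; nothing more can be done
None
```

The hub is home on the spindle with its high point at the plunger. It is let go of, and I handed the job in at about 26.6 s of the 64 s allowed.

- **Seating:** I lowered the hub gently. It touched the collar at the expected height, with at most about 14 N on the wrist.
- **Finding the top:** I took released readings at bar headings -5°, -90°, -140° and -190°, so the hub was briefly turned past the top. The fit puts the top at -131.9° with residuals under 0.01 rad, and I left the bar at -132.0°.
- **Last checks:** With the arm clear, the pointer reads 1.94 rad in both the scene and top views, against about 1.94 expected at the top. A second, cruder estimate from the scene picture gave 1.89; it ran about 0.05 below the main one in the earlier upper-swing pictures too. The other things on the table look unmoved.
- **Readings I threw out:** One wrist picture was spoiled by a dark finger. The first pair after withdrawing was spoiled by the arm's shadow, so I repeated it with the arm further away.

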